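# Brush out a pigment jar and hold the dust extractor's boost dial at three

## Robot

A 6-joint arm with a two-finger parallel gripper is mounted at the origin on the work surface. World frame = base frame: x ahead of the robot, y to its left, z up, the work surface at z = 0. Lengths are in m, angles in rad, forces in N, time in s.
With the tool pointing down it reaches from about 0.35 to 0.875 m from the base axis. Payload 4.2 kg.
Tool frame: the origin (TCP) lies midway between the tips of the shut fingers; the grasp point (between the pads) lies 19 mm behind it; z points along the fingers, y is the line along which they close (so a half turn about z gives the same grasp; the last joint's range is limited). The gripper opens to 85 mm and grips with 20 to 120 N. Pads are 22 mm wide; open, the fingers measure 114 mm over their backs; the gripper's body (76 mm by 85 mm) begins 54 mm behind the grasp point. The pads swing forward as they close: fully open they stand 13 mm farther back than shut.
Start: joints at [1.502, 0.385, 0.008, 0, -1.194, -0.259], TCP at [0.201, 0.592, 0.204] pointing down, gripper open.
Joint ranges: [-3.14, 3.14], [-1.21, 2.06], [-1.07, 1.41], [-3.16, 2.05], [-2.99, -0.16], [-3.1, 3.1]. Speed limits (rad/s): [2.79, 2.79, 3.14, 3.14, 3.14, 3.14].

## Interface

Orientations are given as a 3x3 rotation matrix whose columns are the frame's x, y, z axes.
In Python, from rig import r gives the robot as it stands. The module is installed in compiled form; this text tells all that it offers.
- The arm moves only by the tool drive_tool, never from a script. Its arguments are lists of equal length, an entry for each row: "grip": the finger opening in m, from 0 to 0.0854; "delta_pos": the shift along the tool's x, y, z in m, a list of three; "roll": the turn about the tool's z in rad. A call has exactly 8 rows; each row is the pose to reach, as a shift and turn from the pose commanded when the call began, along the tool's axes at that moment; what a row does not reach only later rows make up. A row lasts 1/8 s, in which the tool goes at most 62.5 mm and 10.7 degrees, less where a joint would pass 70% of its speed; a pose out of reach is approached as far as the arm can. A call with a gripper value outside its range is refused whole. The fingers move at their own pace and stop on an object; "squeeze" is the grip in N (left out, the last holds). Time passes only in rows, so rows that repeat a pose let the fingers close, or fill a call up. It gives the time, the measured TCP pose, the force, the opening and the grip force at its end, in the units of the state.
- r.get_state(): the state, without advancing time (a new reading comes with each control period).
- r.camera(name): name is "scene" or "top" or "wrist"; returns the picture (420x560x3 uint8, blue, green, red); there is no depth.
- r.camera_info(name): a dict with "fovy" (degrees; the focal length in pixels is half the picture's height over the tangent of half this angle, whatever the lens; pixels are square), "cx", "cy" (the principal point, pixels), "k1" (the pictures are not rectified: a ray, as slopes to the right and down, at radius r is drawn at 1 + k1 r^2 times it, then the intrinsics apply), "xyz" and "orientation" of the camera in the world. Camera axes: x right, y down, z forward; pixel columns grow to the right and rows downward; lengths in m; the calibration is good to about 2 mm. A picture is of the moment at which its call begins: read the wrist's pose just before it. camera_info takes no time and is no camera call; for the wrist camera it gives the pose at the moment of the call.
- r.job_done(): hands the job in; it is judged then, once.
Trained networks look in the newest picture that a camera, given by its name, has taken for a name from the list of things; names that differ only in an ending like _2 or _b are one class to them, and where a whole thing is asked for, a point or a joint stands for the part that bears it (a point fixed in the world has none). Each returns a list of dicts, best first, with "score" (0 to 1); they miss things now and then, are a little off and sometimes report something else, mostly with a low value. They report only what shows in the picture. A call takes as long as a camera call.
- r.search_frame(name, camera): "extent" ([left, top, right, bottom] in pixels, round what is visible of it).
The state is a dict: "t": time; "joint_positions": joint angles; "qvel": joint speeds; "effort": joint torques, N m; "tcp_pos": TCP position; "tool_rot": TCP orientation; "force": force on the tool from outside, world axes, zero at the start; "torque": the same for the moment, N m; "finger_gap": finger opening in m; "grasp_force": force on a finger pad.
Only numpy, scipy, OpenCV 4.12 (cv2) and the standard library are available. Lean on these libraries where they do the work, as an engineer would, in place of code of your own. Each camera call takes 0.05 s, during which the arm holds its last target. There are 200 camera calls.

## Task

The pigment jar in front of the dust extractor needs dusting out: take the long bottle brush from its steel pot and work it up and down inside the jar, three times down to the floor of the jar with the bristle end drawn at least half-way up the jar between times. Stand the brush back in its pot, then turn the extractor's sprung boost dial clockwise past the first and second clicks to the third and hold it there against its spring: the job finishes with the dial still held at three. Do not tip the jar or shift it more than a little, and leave the lens, the tape and the pencil mug where they are.

Things in the scene. Friction and masses are not known exactly. Their poses are not given: they have to be found in the camera images.
- extractor: Grey bench dust extractor, a box 220 (x) x 150 (y) x 170 mm high, fixed to the bench; origin at the centre of its underside. Its black intake grille with a grey frame (16 mm proud) is on its +y side and faces the jar; the boost dial stands on a pale plate on its flat top, 35 mm from the centre towards its -x side.
- boost_wing: Grip of the boost dial: upright black bar 50 (its x) x 14 (its y) x 34 mm high, white line at its pointer end (+x), on a skirt of radius 26 mm, 7.5 mm high. Origin: on the dial's vertical axis, 11 mm below the bar's top, 30 mm above the extractor's top (200 mm above the bench). Pointer at off: 0.66 rad counter-clockwise (from above) of the extractor's x; at the third click: 0.66 rad clockwise.
- boost_dial (a joint): Turn of the boost dial in rad, clockwise from above: 0 off (rest, stop), clicks (detents) at 0.44, 0.88, 1.32 (marked by one, two, three pips on the plate around it), end stop at 1.37. A spring, 0.05 N m at off rising to 0.14 N m, turns it back to off from anywhere once let go; each click adds about 0.03 N m just before it gives.
- jar_floor (a point): Centre of the jar's inner floor, 8 mm above the jar's underside; z along the jar's axis. The jar is loose white stoneware with a blue band, 80 mm outside (82 mm at the rim), 71 mm inside, 110 mm high, 0.6 kg; it stands on the bench in front of the extractor's grille.
- jar_mouth (a point): Centre of the jar's mouth, level with its rim, 102 mm above its inner floor.
- brush_grip (a point): Middle of the blue round handle of the bottle brush (20 mm diameter, 74 mm long), on its axis, 165 mm above the flat bristle end and 39 mm below the handle's top; z along the brush towards the handle. The brush is loose, 204 mm long, about 75 g, and stands upright in its pot, handle up.
- brush_tip (a point): Centre of the flat end of the bristle head (pale, 46 mm diameter, 78 mm long, taken as rigid); z along the brush towards the handle.
- pot_floor (a point): Centre of the inner floor of the brush pot, 6 mm above the pot's underside. The pot is a loose steel cylinder, 84 mm outside, 78 mm inside, 90 mm high, 0.5 kg.
- lens: Bystander: black camera lens standing upright, 74 mm diameter, 88 mm high, origin at the centre of its underside. It and the pot may change places.
- tape: Bystander: yellow roll of tape lying flat, 100 mm diameter, 25 mm high, origin at the centre of its underside.
- mug: Bystander: blue mug of pencils, 80 mm diameter, 90 mm high, pencils to 165 mm, origin at the centre of its underside.

How it is judged:
By the outcome, as a careful person would: the job done as asked, in the order asked, and still so for the second after the job is handed in, while the arm keeps its last pose, push and grip.
It also fails if it takes over 58 s, if anything falls off the work surface, if the arm or the gripper's body presses on something with over 40 N, if the wrist force passes 120 N, or if a joint passes its speed limit or range.

## Working session

There is one attempt and no reset: what is moved stays moved. The work goes in short steps, Python scripts to look and compute and a tool call to move; the robot and the scene stay as the last step left them, time stands still between calls to the robot, and variables do not carry over. Pictures are saved under pics/ and viewed, at most 10 in all, crops included, and the job is handed in when it is done.

Besides the shell and the picture viewer there is one more tool, called after "Request:" by a JSON object that holds its "method" and its "body". drive_tool: Moves the arm, as the interface text tells. Its arguments: {"type":"object","properties":{"grip":{"type":"array","items":{"type":"number"}},"delta_pos":{"type":"array","items":{"type":"array","items":{"type":"number"}}},"roll":{"type":"array","items":{"type":"number"}},"squeeze":{"type":"number"}},"required":["grip","delta_pos","roll"]}

```bash
mkdir -p pics
cat > h.py <<'E'
import numpy as np, cv2
from rig import r
def K(ci):
    f=210/np.tan(np.radians(ci["fovy"])/2); return f,ci["cx"],ci["cy"],ci["k1"],np.array(ci["xyz"]),np.array(ci["orientation"])
def proj(ci,P):
    f,cx,cy,k1,t,R=K(ci); c=(np.atleast_2d(P)-t)@R; s=c[:,:2]/c[:,2:]; s=s*(1+k1*(s**2).sum(1,keepdims=True)); return s*f+[cx,cy]
def ray(ci,uv):
    f,cx,cy,k1,t,R=K(ci); d=(np.array(uv,float)-[cx,cy])/f; s=d.copy()
    for _ in range(20): s=d/(1+k1*(s@s))
    v=R@np.array([s[0],s[1],1]); return t,v
def onz(ci,uv,z):
    t,v=ray(ci,uv); return t+v*(z-t[2])/v[2]
E
python3 - <<'E'
from h import *
np.set_printoptions(precision=3,suppress=True)
for c in ("scene","top"):
    im=r.camera(c); cv2.imwrite(f"pics/{c}0.png",im); ci=r.camera_info(c); print(c,ci)
    for n in ("extractor","boost_wing","jar_mouth","brush_grip","brush_tip","pot_floor","lens","tape","mug"):
        o=r.search_frame(n,c)
        print(n,[(np.round(d["extent"]),round(d["score"],2)) for d in o[:2]])
s=r.get_state();print(s["t"],s["tcp_pos"],s["tool_rot"])
E
```

```text
scene {'fovy': 45.93082739169549, 'cx': 288.26828821264485, 'cy': 202.84835500844252, 'k1': -0.1321873431879668, 'xyz': array([0.936, 0.499, 1.244]), 'orientation': array([[-0.829,  0.486, -0.275],
       [ 0.559,  0.713, -0.424],
       [-0.01 , -0.505, -0.863]])}
extractor [(array([195., 131., 317., 231.]), 0.69)]
boost_wing [(array([272., 143., 292., 165.]), 0.79)]
jar_mouth [(array([290., 210., 319., 257.]), 0.7)]
brush_grip [(array([364., 222., 384., 262.]), 0.8)]
brush_tip [(array([363., 224., 383., 260.]), 0.78)]
pot_floor [(array([354., 234., 391., 272.]), 0.85), (array([363., 225., 386., 264.]), 0.67)]
lens [(array([369., 293., 399., 329.]), 0.91), (array([362., 224., 386., 261.]), 0.2)]
tape [(array([250., 109., 278., 142.]), 0.9), (array([354., 233., 388., 275.]), 0.27)]
mug [(array([294., 317., 330., 363.]), 0.67)]
top {'fovy': 45.19879336940434, 'cx': 274.5608658519442, 'cy': 210.08325620497897, 'k1': -0.16042508457283128, 'xyz': array([ 0.461, -0.041,  1.451]), 'orientation': array([[-0.012, -0.996,  0.091],
       [-1.   ,  0.01 , -0.017],
       [ 0.016, -0.091, -0.996]])}
extractor [(array([273., 166., 374., 260.]), 0.78)]
boost_wing [(array([305., 214., 322., 238.]), 0.69)]
jar_mouth [(array([229., 190., 261., 230.]), 0.8)]
brush_grip [(array([179., 246., 199., 263.]), 0.83)]
brush_tip [(array([179., 248., 199., 268.]), 0.71)]
pot_floor [(array([176., 241., 211., 272.]), 0.59), (array([300., 217., 324., 237.]), 0.2)]
lens [(array([125., 216., 158., 244.]), 0.74), (array([181., 249., 202., 264.]), 0.61)]
tape [(array([139., 147., 176., 180.]), 0.68), (array([371., 243., 407., 278.]), 0.63)]
mug [(array([138., 145., 177., 183.]), 0.9)]
1.0 [0.201 0.592 0.204] [[ 0.947 -0.322 -0.   ]
 [-0.322 -0.947  0.   ]
 [-0.    -0.    -1.   ]]
```

Run:
```python
import cv2
a=cv2.imread("pics/top0.png")[110:320,90:420]; cv2.imwrite("pics/top0c.png",cv2.resize(a,None,fx=2.4,fy=2.4,interpolation=cv2.INTER_CUBIC))
a=cv2.imread("pics/scene0.png")[90:380,180:440]; cv2.imwrite("pics/scene0c.png",cv2.resize(a,None,fx=2,fy=2,interpolation=cv2.INTER_CUBIC))
```

```text
(no output)
```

View pics/top0c.png

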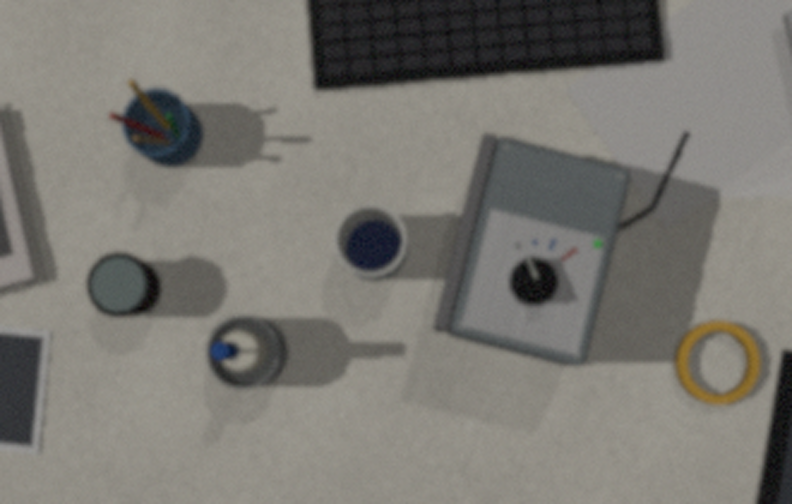

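View pics/scene0c.png

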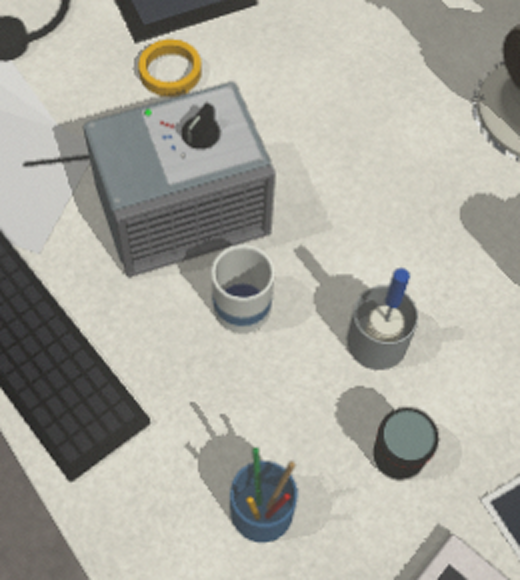

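Run:
```python
from h import *
np.set_printoptions(precision=4,suppress=True)
T=r.camera_info("top");S=r.camera_info("scene")
t=lambda u,v:(90+u/2.4,110+v/2.4)
s=lambda u,v:(180+u/2,90+v/2)
def tri(a,b):
    p,d=ray(T,a);q,e=ray(S,b)
    x=np.linalg.lstsq(np.c_[d,-e],q-p,rcond=None)[0]
    return (p+d*x[0]+q+e*x[1])/2, np.linalg.norm(p+d*x[0]-q-e*x[1])
print("handle top",tri(t(216,352),s(401,273)),"bot",tri(t(235,351),s(394,303)))
print("pot rim T",onz(T,t(247,351),.09),"S",onz(S,s(385,315),.09))
print("jar rim T",onz(T,t(372,243),.11),"S",onz(S,s(243,270),.11))
print("lens",onz(T,t(122,284),.088),"mug",onz(T,t(158,125),.09))
for c in [(492,137),(629,173),(582,362),(450,332)]: print("ext T",onz(T,t(*c),.17))
for c in [(85,123),(235,85),(272,165),(122,208)]: print("ext S",onz(S,s(*c),.17))
print("dial T",onz(T,t(534,281),.19),"S",onz(S,s(201,128),.19))
```

```text
handle top (array([0.4625, 0.1694, 0.2122]), np.float64(0.0029966881912248627)) bot (array([0.4603, 0.1665, 0.125 ]), np.float64(0.006024380158075113))
pot rim T [0.4624 0.1563 0.09  ] S [0.4634 0.1649 0.09  ]
jar rim T [0.5809 0.014  0.11  ] S [0.5832 0.0166 0.11  ]
lens [0.5391 0.2996 0.088 ] mug [0.721  0.2599 0.09  ]
ext T [ 0.6884 -0.1178  0.17  ]
ext T [ 0.6482 -0.2647  0.17  ]
ext T [ 0.4467 -0.2095  0.17  ]
ext T [ 0.4803 -0.0701  0.17  ]
ext S [ 0.6502 -0.2606  0.17  ]
ext S [ 0.4474 -0.1996  0.17  ]
ext S [ 0.4826 -0.0635  0.17  ]
ext S [ 0.6783 -0.1176  0.17  ]
dial T [ 0.5321 -0.1581  0.19  ] S [ 0.5338 -0.1528  0.19  ]
```

Request:
{"method": "drive_tool", "body": {"grip": [0.0854,0.0854,0.0854,0.0854,0.0854,0.0854,0.0854,0.0854], "delta_pos": [[0.048,0.04,-0.02],[0.096,0.08,-0.04],[0.144,0.12,-0.066],[0.19,0.16,-0.066],[0.24,0.2,-0.066],[0.29,0.24,-0.066],[0.338,0.28,-0.066],[0.383,0.318,-0.066]], "roll": [0,0,0,0,0,0,0,0], "squeeze": 40}}

```text
t: 2.0
tcp_pos: [0.4578, 0.1728, 0.2706]
tool_rot: [[0.947, -0.322, 0.001], [-0.322, -0.947, 0.001], [0.001, -0.001, -1.0]]
force: [0.9, 0.5, -0.6]
finger_gap: 0.0854
grasp_force: 0.0
```

Run:
```python
from h import *
np.set_printoptions(precision=4,suppress=True)
s=r.get_state();ci=r.camera_info("wrist"); im=r.camera("wrist"); cv2.imwrite("pics/w1.png",im)
print(s["t"],s["tcp_pos"],s["tool_rot"],s["joint_positions"],ci)
for n in ("brush_grip","brush_tip","pot_floor"): print(n,[(np.round(d["extent"]),round(d["score"],2)) for d in r.search_frame(n,"wrist")[:2]])
for z in (0.21,.171,.134): print(z,proj(ci,[.461,.168,z]))
```

```text
2.0 [0.4578 0.1728 0.2706] [[ 0.9469 -0.3215  0.0011]
 [-0.3215 -0.9469  0.0007]
 [ 0.0008 -0.001  -1.    ]] [ 0.6938  0.1061 -0.1994  0.0002 -1.2641  0.5496] {'fovy': 60.167297344007636, 'cx': 277.7689750269285, 'cy': 207.94213316938, 'k1': -0.012955904114706502, 'xyz': array([0.5375, 0.1467, 0.4408]), 'orientation': array([[-0.3218, -0.8956, -0.3072],
       [-0.9468,  0.3038,  0.1062],
       [-0.0018,  0.3251, -0.9457]])}
brush_grip [(array([260., 133., 303., 218.]), 0.74), (array([342.,   0., 448.,  40.]), 0.22)]
brush_tip [(array([259., 133., 306., 216.]), 0.89)]
pot_floor [(array([244., 117., 330., 202.]), 0.9)]
0.21 [[284.9872 207.8705]]
0.171 [[284.1283 191.5184]]
0.134 [[283.4986 179.5364]]
```

View pics/w1.png

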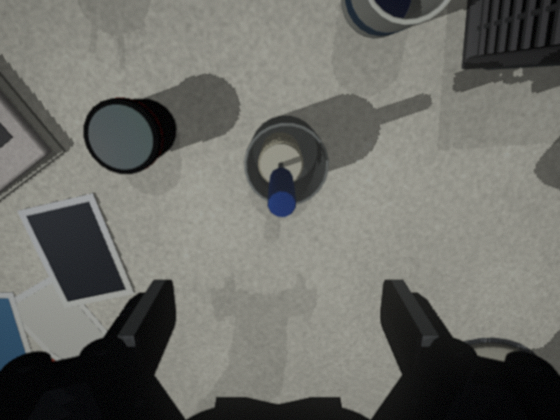

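Run:
```python
from h import *
np.set_printoptions(precision=4,suppress=True)
ci=r.camera_info("wrist")
print("top",onz(ci,(282,204),.209),"bot",onz(ci,(281,168),.134),"bristle",onz(ci,(280,160),.084),"pot rim",onz(ci,(286,157),.09))
print("jar rim approx",onz(ci,(398,0),.11), r.get_state()["t"])
```

```text
top [0.4636 0.1697 0.209 ] bot [0.471  0.1673 0.134 ] bristle [0.4681 0.1689 0.084 ] pot rim [0.4702 0.1621 0.09  ]
jar rim approx [0.5662 0.0348 0.11  ] 2.2
```

Request:
{"method": "drive_tool", "body": {"grip": [0.0854,0.0854,0.0854,0.0854,0.01,0.01,0.01,0.01], "delta_pos": [[0.004,-0.0025,0.04],[0.004,-0.0025,0.085],[0.004,-0.0025,0.118],[0.004,-0.0025,0.118],[0.004,-0.0025,0.118],[0.004,-0.0025,0.118],[0.004,-0.0025,0.118],[0.004,-0.0025,0.118]], "roll": [0,0,0,0,0,0,0,0], "squeeze": 40}}

```text
t: 3.2
tcp_pos: [0.4617, 0.1756, 0.1528]
tool_rot: [[0.947, -0.322, 0.001], [-0.322, -0.947, 0.0], [0.001, -0.0, -1.0]]
force: [-0.4, -0.2, 1.3]
finger_gap: 0.0189
grasp_force: 39.9
```

Request:
{"method": "drive_tool", "body": {"grip": [0.01,0.01,0.01,0.01,0.01,0.01,0.01,0.01], "delta_pos": [[0,0,-0.045],[0,0,-0.09],[0,0,-0.135],[0.038,0.025,-0.135],[0.077,0.051,-0.135],[0.116,0.077,-0.135],[0.154,0.102,-0.135],[0.154,0.102,-0.135]], "roll": [0,0,0,0,0,0,0,0]}}

```text
t: 4.2
tcp_pos: [0.5755, 0.0273, 0.2859]
tool_rot: [[0.945, -0.326, -0.002], [-0.326, -0.945, -0.0], [-0.002, 0.001, -1.0]]
force: [-0.0, 0.9, -0.6]
finger_gap: 0.0187
grasp_force: 39.4
```

Run:
```python
from h import *
np.set_printoptions(precision=4,suppress=True)
s=r.get_state();ci=r.camera_info("wrist"); im=r.camera("wrist"); cv2.imwrite("pics/w2.png",im)
im=r.camera("top"); T=r.camera_info("top"); S=r.camera_info("scene"); im2=r.camera("scene")
print(s["t"],s["tcp_pos"],s["joint_positions"])
for n in ("brush_tip","jar_mouth","pot_floor"): 
  for c in ("wrist","scene"): print(n,c,[(np.round(d["extent"]),round(d["score"],2)) for d in r.search_frame(n,c)[:2]])
a=im2[150:350,250:450]; cv2.imwrite("pics/s2.png",np.hstack([cv2.resize(a,(600,600),interpolation=2)]))
```

```text
4.2 [0.5755 0.0273 0.2859] [ 0.3283  0.2568  0.0267 -0.0001 -1.3426  0.9103]
brush_tip wrist [(array([246., 156., 313., 333.]), 0.57)]
brush_tip scene []
jar_mouth wrist []
jar_mouth scene [(array([286., 215., 318., 256.]), 0.68), (array([355., 232., 386., 274.]), 0.58)]
pot_floor wrist [(array([165., 234., 242., 328.]), 0.63)]
pot_floor scene [(array([355., 234., 390., 275.]), 0.8)]
```

View pics/w2.png

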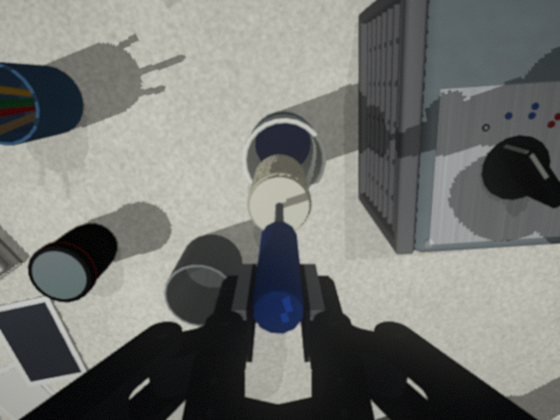

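View pics/s2.png

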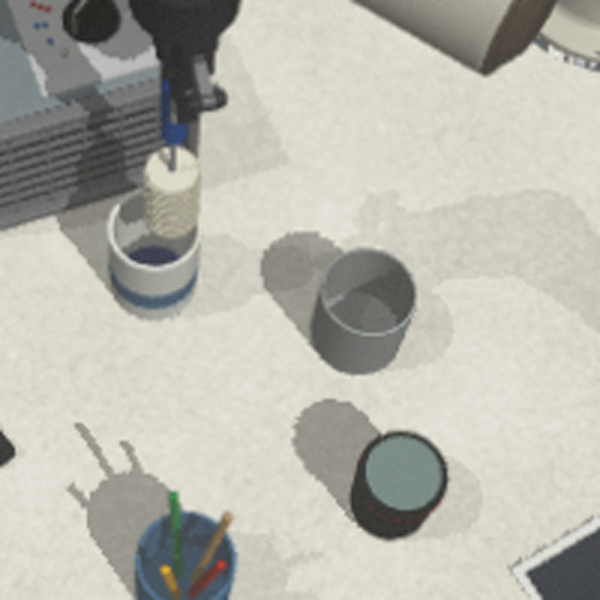

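Run:
```python
from h import *
np.set_printoptions(precision=4,suppress=True)
s=r.get_state();ci=r.camera_info("wrist");S=r.camera_info("scene")
p=s["tcp_pos"];R=np.array(s["tool_rot"]);print(p)
A=onz(ci,(278,310),.343);B=onz(ci,(280,203),.217);M=onz(ci,(279,142+.0),.139)
print("handle top",A,"bristle top",B,"lower edge",R.T@(A-p),R.T@(B-p))
print("jar W",onz(ci,(285,152),.11),"pot W",onz(ci,(200,281),.09))
ss=lambda u,v:(250+u/3,150+v/3)
print("jar S",onz(S,ss(154,227),.11),"pot S",onz(S,ss(368,291),.09),"bristle top S",onz(S,ss(172,173),.217))
tip=B+(B-A)*(.078/.126);print("tip",tip,tip-p)
for n,P in (("tip",tip),("straight",[p[0],p[1],.139])): print(n,proj(S,P),proj(ci,P))
```

```text
[0.5743 0.0303 0.2874]
handle top [0.5788 0.0298 0.343 ] bristle top [0.5787 0.0285 0.217 ] lower edge [ 0.0045 -0.0011 -0.0556] [0.0047 0.0003 0.0704]
jar W [0.5926 0.0181 0.11  ] pot W [0.4787 0.1589 0.09  ]
jar S [0.5847 0.018  0.11  ] pot S [0.4622 0.164  0.09  ] bristle top S [0.5784 0.0316 0.217 ]
tip [0.5786 0.0276 0.139 ] [ 0.0043 -0.0026 -0.1484]
tip [[305.6222 221.918 ]] [[280.5079 175.7854]]
straight [[307.6285 221.8258]] [[279.2721 181.1143]]
```

Run:
```python
from h import *
ci=r.camera_info("wrist");S=r.camera_info("scene");T=r.camera_info("top")
th=np.linspace(0,2*np.pi,80)
def tile(f,c,x0,y0,w,k):
    im=cv2.imread(f)[y0:y0+w,x0:x0+w]; im=cv2.resize(im,None,fx=k,fy=k,interpolation=cv2.INTER_CUBIC)
    for (x,y),col in (((.5926,.0181),(0,0,255)),((.584,.017),(0,220,0))):
        P=np.c_[x+.041*np.cos(th),y+.041*np.sin(th),0*th+.11]
        q=((proj(c,P)-[x0,y0])*k).astype(np.int32); cv2.polylines(im,[q],True,col,1)
    return im
o=np.hstack([tile("pics/w2.png",ci,225,95,130,3),tile("pics/top0.png",T,212,178,65,6)])
cv2.imwrite("pics/ov.png",o);print(o.shape)
```

```text
(390, 780, 3)
```

View pics/ov.png

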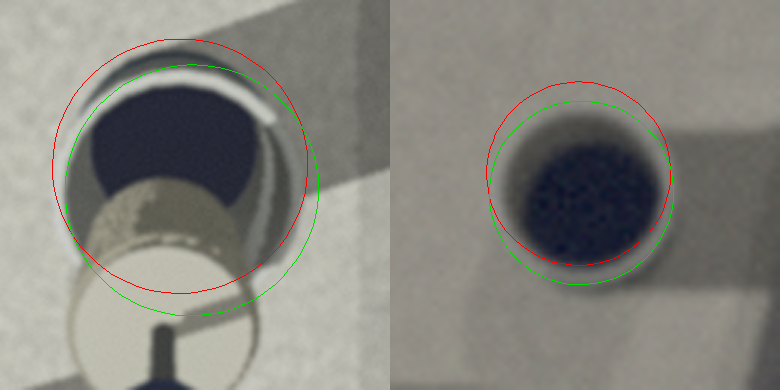

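Request:
{"method": "drive_tool", "body": {"grip": [0.01,0.01,0.01,0.01,0.01,0.01,0.01,0.01], "delta_pos": [[0.0085,0.0077,0],[0.0085,0.0077,0],[0.0085,0.0077,0.03],[0.0085,0.0077,0.06],[0.0085,0.0077,0.09],[0.0085,0.0077,0.115],[0.0085,0.0077,0.127],[0.0085,0.0077,0.127]], "roll": [0,0,0,0,0,0,0,0]}}

```text
t: 5.65
tcp_pos: [0.58, 0.0193, 0.1596]
tool_rot: [[0.947, -0.322, -0.001], [-0.322, -0.947, -0.001], [-0.001, 0.001, -1.0]]
force: [0.5, -0.3, -0.4]
finger_gap: 0.0187
grasp_force: 39.4
```

Run:
```python
from h import *
np.set_printoptions(precision=4,suppress=True)
s=r.get_state();ci=r.camera_info("wrist"); im=r.camera("wrist")
s2=r.get_state();print(s["tcp_pos"],s2["tcp_pos"],s2["force"],s2["torque"])
cv2.imwrite("pics/w3.png",np.hstack([im[60:330,150:410],im[60:330,150:410]*0+r.camera("scene")[130:400,200:460]]))
```

```text
[0.58   0.0193 0.1596] [0.5807 0.0195 0.1607] [0.584  0.2087 0.501 ] [-0.0145 -0.0653  0.0038]
```

View pics/w3.png

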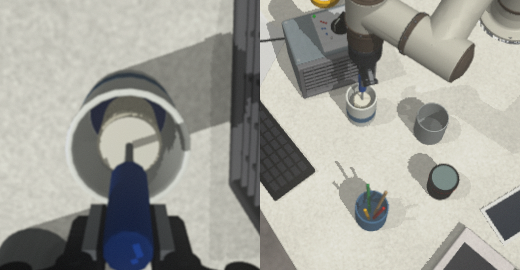

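Request:
{"method": "drive_tool", "body": {"grip": [0.01,0.01,0.01,0.01,0.01,0.01,0.01,0.01], "delta_pos": [[0,0,0.003],[0,0,0.005],[0,0,0.006],[0,0,0.0065],[0,0,0.007],[0,0,0.007],[0,0,0.007],[0,0,0.007]], "roll": [0,0,0,0,0,0,0,0]}}

```text
t: 6.75
tcp_pos: [0.5809, 0.0194, 0.1548]
tool_rot: [[0.947, -0.321, 0.002], [-0.321, -0.947, -0.0], [0.002, -0.0, -1.0]]
force: [-2.0, 1.2, 6.8]
finger_gap: 0.0189
grasp_force: 40.1
```

Request:
{"method": "drive_tool", "body": {"grip": [0.01,0.01,0.01,0.01,0.01,0.01,0.01,0.01], "delta_pos": [[0,0,-0.035],[0,0,-0.07],[0,0,-0.07],[0,0,-0.035],[0,0,-0.012],[0,0,-0.003],[0,0,0],[0,0,0]], "roll": [0,0,0,0,0,0,0,0]}}

```text
t: 7.75
tcp_pos: [0.5802, 0.0188, 0.155]
tool_rot: [[0.947, -0.321, 0.0], [-0.321, -0.947, -0.002], [0.001, 0.002, -1.0]]
force: [-2.1, -1.5, 6.9]
finger_gap: 0.0184
grasp_force: 40.6
```

Request:
{"method": "drive_tool", "body": {"grip": [0.01,0.01,0.01,0.01,0.01,0.01,0.01,0.01], "delta_pos": [[0,0,-0.035],[0,0,-0.07],[0,0,-0.07],[0,0,-0.035],[0,0,-0.012],[0,0,-0.003],[0,0,0],[0,0,0]], "roll": [0,0,0,0,0,0,0,0]}}

```text
t: 8.75
tcp_pos: [0.5801, 0.0189, 0.155]
tool_rot: [[0.947, -0.321, 0.0], [-0.321, -0.947, -0.002], [0.001, 0.001, -1.0]]
force: [-2.7, -0.7, 7.5]
finger_gap: 0.0189
grasp_force: 40.4
```

Request:
{"method": "drive_tool", "body": {"grip": [0.01,0.01,0.01,0.01,0.01,0.01,0.01,0.01], "delta_pos": [[0,0,-0.05],[0,0,-0.1],[0,0,-0.135],[-0.04,-0.025,-0.135],[-0.08,-0.05,-0.135],[-0.12,-0.075,-0.135],[-0.16,-0.099,-0.135],[-0.16,-0.099,-0.135]], "roll": [0,0,0,0,0,0,0,0]}}

```text
t: 9.75
tcp_pos: [0.4591, 0.1666, 0.2887]
tool_rot: [[0.948, -0.318, 0.001], [-0.318, -0.948, 0.001], [0.0, -0.001, -1.0]]
force: [0.6, -0.2, -1.6]
finger_gap: 0.0186
grasp_force: 39.5
```

Run:
```python
from h import *
np.set_printoptions(precision=4,suppress=True)
r.camera("wrist");im=r.camera("wrist"); ci=r.camera_info("wrist"); s=r.get_state(); p=np.array(s["tcp_pos"]); print(s["t"],p)
sc=r.camera("scene");S=r.camera_info("scene");th=np.linspace(0,2*np.pi,80)
def tile(im,c,x0,y0,w,k):
    im=cv2.resize(im[y0:y0+w,x0:x0+w],None,fx=k,fy=k,interpolation=cv2.INTER_CUBIC)
    for (x,y,z,rr),col in (((.463,.164,.09,.042),(0,220,0)),((p[0]+.0043,p[1]-.001,p[2]-.1468,.023),(0,0,255)),((.584,.018,.11,.041),(255,0,0))):
        P=np.c_[x+rr*np.cos(th),y+rr*np.sin(th),0*th+z]
        cv2.polylines(im,[((proj(c,P)-[x0,y0])*k).astype(np.int32)],True,col,1)
    return im
cv2.imwrite("pics/ov2.png",np.hstack([tile(im,ci,200,60,130,3),tile(sc,S,280,190,130,3)]))
```

```text
9.85 [0.4605 0.1651 0.2884]
```

View pics/ov2.png

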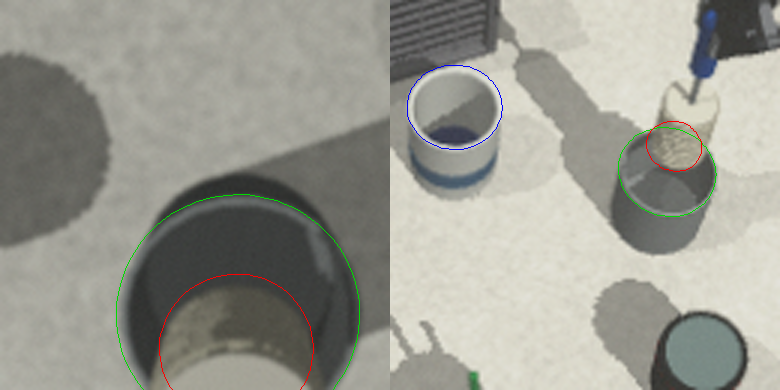

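Request:
{"method": "drive_tool", "body": {"grip": [0.01,0.01,0.01,0.01,0.01,0.01,0.01,0.01], "delta_pos": [[-0.002,0,0.02],[-0.002,0,0.05],[-0.002,0,0.085],[-0.002,0,0.115],[-0.002,0,0.128],[-0.002,0,0.134],[-0.002,0,0.135],[-0.002,0,0.135]], "roll": [0,0,0,0,0,0,0,0]}}

```text
t: 10.9
tcp_pos: [0.4593, 0.1657, 0.154]
tool_rot: [[0.947, -0.322, 0.002], [-0.322, -0.947, 0.001], [0.001, -0.002, -1.0]]
force: [-0.1, 0.3, -1.0]
finger_gap: 0.0187
grasp_force: 39.5
```

Request:
{"method": "drive_tool", "body": {"grip": [0.01,0.06,0.06,0.06,0.06,0.06,0.06,0.06], "delta_pos": [[0,0,0.0015],[0,0,0.0015],[0,0,0.0015],[0,0,0.0015],[0,0,0.0015],[0,0,-0.03],[0,0,-0.08],[0,0,-0.13]], "roll": [0,0,0,0,0,0,0,0]}}

```text
t: 11.9
tcp_pos: [0.4584, 0.1652, 0.2844]
tool_rot: [[0.947, -0.322, -0.0], [-0.322, -0.947, -0.0], [-0.0, 0.001, -1.0]]
force: [0.7, -0.0, 0.8]
finger_gap: 0.0602
grasp_force: 0.0
```

Request:
{"method": "drive_tool", "body": {"grip": [0.0854,0.0854,0.0854,0.0854,0.0854,0.0854,0.0854,0.0854], "delta_pos": [[0.022,0.035,0],[0.05,0.08,0],[0.08,0.125,0],[0.106,0.17,0],[0.134,0.215,0],[0.16,0.255,0],[0.174,0.278,0],[0.174,0.278,0]], "roll": [0,-0.12,-0.24,-0.36,-0.48,-0.6,-0.72,-0.72]}}

```text
t: 12.9
tcp_pos: [0.5338, -0.1553, 0.2824]
tool_rot: [[0.925, 0.379, -0.001], [0.379, -0.925, 0.0], [-0.001, -0.0, -1.0]]
force: [0.9, -0.2, 1.0]
finger_gap: 0.0851
grasp_force: 0.0
```

Run:
```python
from h import *
np.set_printoptions(precision=4,suppress=True)
r.camera("wrist");im=r.camera("wrist"); ci=r.camera_info("wrist"); s=r.get_state(); p=np.array(s["tcp_pos"]); print(s["t"],p,s["tool_rot"],s["joint_positions"])
print(proj(ci,[.533,-.155,.211]),proj(ci,p+[0,0,-.07]))
sc=cv2.resize(r.camera("scene")[160:300,280:420],(420,420),interpolation=2)
cv2.imwrite("pics/w4.png",np.hstack([cv2.resize(im[50:330,140:400],(390,420)),sc[:,:410]]))
for n in ("boost_wing",): print([(np.round(d["extent"]),round(d["score"],2)) for d in r.search_frame(n,"wrist")[:2]])
```

```text
13.0 [ 0.5336 -0.1537  0.2828] [[ 0.9247  0.3807 -0.0006]
 [ 0.3807 -0.9247  0.0002]
 [-0.0005 -0.0005 -1.    ]] [ 0.0114  0.2201 -0.0294 -0.0003 -1.322   1.95  ]
[[280.622  211.3288]] [[279.2101 210.7243]]
[(array([248., 162., 312., 242.]), 0.8)]
```

View pics/w4.png

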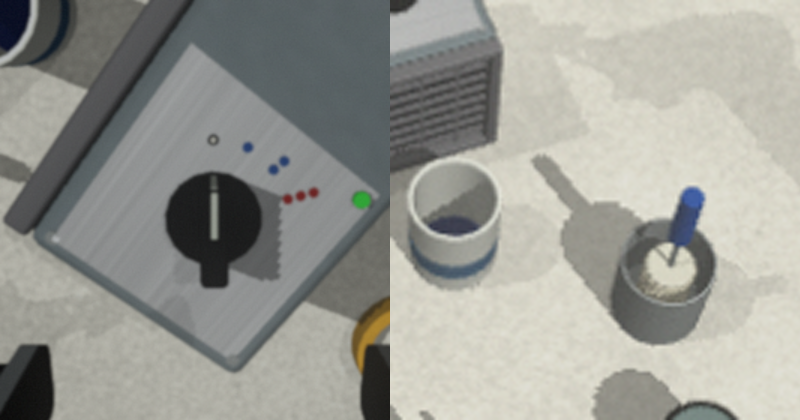

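Run:
```python
from h import *
np.set_printoptions(precision=4,suppress=True)
ci=r.camera_info("wrist"); s=r.get_state(); p=np.array(s["tcp_pos"]);R=np.array(s["tool_rot"])
for n,uv,z in (("bar",(282.7,205),.211),("skirt",(282,195.5),.1775)):
    P=onz(ci,uv,z); print(n,P,R.T@(P-p))
a=[onz(ci,(282.7,50+v/1.5),.211) for v in (178,287)]; print(np.linalg.norm(a[0]-a[1]), p)
```

```text
bar [ 0.5379 -0.1539  0.211 ] [0.0035 0.0025 0.0722]
skirt [ 0.5349 -0.155   0.1775] [0.0003 0.0024 0.1057]
0.054089425723255175 [ 0.5337 -0.153   0.2832]
```

Request:
{"method": "drive_tool", "body": {"grip": [0.0854,0.0854,0.0854,0.0854,0.005,0.005,0.005,0.005], "delta_pos": [[0.001,0.002,0.03],[0.001,0.002,0.06],[0.001,0.002,0.09],[0.001,0.002,0.1],[0.001,0.002,0.1],[0.001,0.002,0.1],[0.001,0.002,0.1],[0.001,0.002,0.1]], "roll": [0,0,0,0,0,0,0,0], "squeeze": 60}}

```text
t: 14.1
tcp_pos: [0.5361, -0.1555, 0.1841]
tool_rot: [[0.924, 0.382, 0.002], [0.382, -0.924, -0.001], [0.002, 0.001, -1.0]]
force: [0.5, -1.5, 4.6]
finger_gap: 0.012
grasp_force: 2.3
```

Request:
{"method": "drive_tool", "body": {"grip": [0.005,0.005,0.005,0.005,0.005,0.005,0.005,0.005], "delta_pos": [[0,0,0],[0,0,0],[0,0,0],[0,0,0],[0,0,0],[0,0,0],[0,0,0],[0,0,0]], "roll": [0,0,0,0,0.1,0.2,0.3,0.3]}}

```text
t: 15.1
tcp_pos: [0.5363, -0.1554, 0.1841]
tool_rot: [[0.996, 0.092, 0.002], [0.092, -0.996, -0.001], [0.002, 0.001, -1.0]]
force: [0.3, -0.2, 5.6]
finger_gap: 0.0051
grasp_force: 2.7
```

Run:
```python
from h import *
np.set_printoptions(precision=4,suppress=True)
im=r.camera("wrist"); ci=r.camera_info("wrist"); s=r.get_state(); p=np.array(s["tcp_pos"]); print(s["t"],p,s["torque"],s["force"],s["finger_gap"],s["grasp_force"],s["effort"])
cv2.imwrite("pics/w5raw.png",im)
sc=r.camera("scene");S=r.camera_info("scene");q=proj(S,[.535,-.155,.2])[0].astype(int);print(q,proj(ci,[[.535,-.155,.211],[.535,-.155,.1775]]))
a=cv2.resize(sc[q[1]-40:q[1]+40,q[0]-40:q[0]+40],(320,320),interpolation=2)
cv2.imwrite("pics/w5.png",np.hstack([cv2.resize(im[100:420,120:440],(480,480)),np.vstack([a,np.zeros((160,320,3),np.uint8)])]))
print([(np.round(d["extent"]),round(d["score"],2)) for d in r.search_frame("boost_wing","wrist")[:2]])
```

```text
15.15 [ 0.5363 -0.1554  0.1841] [ 0.034  -0.0173 -0.0324] [-0.6401 -0.4171  5.9263] 0.004935301088276354 2.709255171212135 [ -0.0101 -30.4467  15.9799   3.25    -0.0151  -0.0001]
[279 151] [[278.9874 284.1647]
 [278.7935 251.6432]]
[]
```

View pics/w5.png

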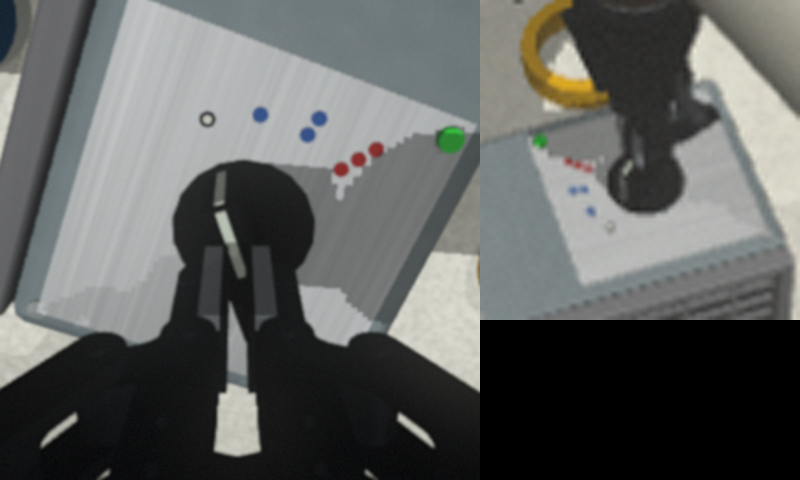

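Run:
```python
from h import *
np.set_printoptions(precision=1,suppress=True)
ci=r.camera_info("wrist"); s=r.get_state(); p=np.array(s["tcp_pos"]);R=np.array(s["tool_rot"])
def c(P): return ((proj(ci,P)-[120,100])*1.5)
for z in (0,-.019,-.03): 
  print(z,[c(p+R@[.011,y,z])[0] for y in (-.0025,.0025,-.007,.007)])
a=.395;u=np.array([np.cos(a),np.sin(a),0]);v=np.array([-u[1],u[0],0])
for z in (.211,.1775): print("bar",z,[c(np.array([.535,-.155,z])+u*i*.025+v*j*.007)[0] for i,j in((1,1),(1,-1),(-1,-1),(-1,1),(0,0))])
im=cv2.imread("pics/w5raw.png"); g=cv2.cvtColor(im,cv2.COLOR_BGR2GRAY)
for v in (230,240,250,258,264,268,272,276,280,284,288,296,304,312,320,330): print(v,*g[v,246:312:2])
```

```text
0 [array([232.5, 203.3]), array([247.2, 203.3]), array([219.2, 203.3]), array([260.4, 203.3])]
-0.019 [array([232. , 227.9]), array([248.3, 227.9]), array([217.3, 227.9]), array([262.9, 227.9])]
-0.03 [array([231.6, 244.7]), array([249. , 244.7]), array([216. , 244.7]), array([264.7, 244.7])]
bar 0.211 [array([189.4, 209.7]), array([235.9, 196.3]), array([283.5, 337.1]), array([240.8, 348.2]), array([238.5, 276.2])]
bar 0.1775 [array([197.3, 170.3]), array([236. , 158.9]), array([276.2, 280.6]), array([240.2, 290.3]), array([238.2, 227.5])]
230 42 37 38 38 36 35 33 33 54 97 99 94 49 30 34 31 28 31 27 30 31 33 30 32 31 29 31 28 29 30 30 32 29
240 37 38 38 35 34 32 34 32 30 46 66 98 80 31 27 32 31 29 29 24 27 25 26 31 30 26 28 28 29 27 30 24 31
250 36 31 35 32 32 35 33 35 30 43 151 188 187 174 73 26 29 28 27 26 24 23 23 24 22 22 25 22 26 25 27 25 29
258 34 33 35 33 30 31 31 30 31 29 26 96 179 187 185 118 29 27 26 26 24 20 20 20 19 21 24 23 27 27 26 25 25
264 33 31 33 31 29 38 53 53 53 51 52 39 34 91 118 119 81 26 23 20 24 43 46 49 47 49 45 26 24 23 23 23 26
268 32 35 32 30 29 51 68 67 
[... 428 characters left out ...]
 30 22 22 20 22 68 88 72 34 21 35 57 58 59 58 57 58 34 24 24 24 27
288 32 32 31 32 53 61 59 64 61 62 57 28 22 23 22 22 24 21 23 18 21 33 55 58 57 59 57 58 43 27 28 27 27
296 32 27 28 36 58 59 61 62 60 60 49 24 20 23 22 20 22 22 18 19 22 26 52 61 59 60 59 59 54 28 23 24 26
304 26 26 29 49 61 60 61 59 61 60 43 22 20 86 109 31 22 26 20 22 22 23 48 59 59 60 58 60 60 38 21 25 23
312 26 27 25 26 32 48 68 90 92 94 61 30 23 105 155 146 62 25 22 21 25 25 70 85 86 77 63 39 27 28 25 24 20
320 29 25 26 25 25 25 23 23 23 49 41 26 30 120 156 159 159 111 32 24 25 25 43 39 21 24 22 25 23 22 23 24 24
330 25 22 24 26 23 19 26 25 22 25 24 26 31 130 159 153 156 156 154 100 27 23 23 21 25 25 25 22 22 24 21 24 23
```

Request:
{"method": "drive_tool", "body": {"grip": [0.06,0.06,0.06,0.06,0.06,0.06,0.06,0.06], "delta_pos": [[0,0,-0.006],[0,0,-0.006],[0,0,-0.006],[0,0,-0.006],[0,0,0],[0,0,0.007],[0,0,0.014],[0,0,0.018]], "roll": [-0.1,-0.2,-0.3,-0.3,-0.3,-0.3,-0.3,-0.3]}}

```text
t: 16.25
tcp_pos: [0.5352, -0.1552, 0.1642]
tool_rot: [[0.924, 0.382, -0.001], [0.382, -0.924, 0.0], [-0.001, -0.001, -1.0]]
force: [0.2, -0.1, -0.1]
finger_gap: 0.0604
grasp_force: 0.0
```

Request:
{"method": "drive_tool", "body": {"grip": [0.005,0.005,0.005,0.005,0.005,0.005,0.005,0.005], "delta_pos": [[0,0,0],[0,0,0],[0,0,0],[0,0,0],[0,0,0],[0,0,0],[0,0,0],[0,0,0]], "roll": [0,0,0,0,0,0,0,0]}}

```text
t: 17.25
tcp_pos: [0.5364, -0.1567, 0.1658]
tool_rot: [[0.924, 0.382, 0.002], [0.382, -0.924, -0.002], [0.001, 0.003, -1.0]]
force: [1.3, -5.4, -0.6]
finger_gap: 0.0126
grasp_force: 61.0
```

Request:
{"method": "drive_tool", "body": {"grip": [0.005,0.005,0.005,0.005,0.005,0.005,0.005,0.005], "delta_pos": [[0,0,0],[0,0,0],[0,0,0],[0,0,0],[0,0,0],[0,0,0],[0,0,0],[0,0,0]], "roll": [0,0.12,0.27,0.42,0.57,0.72,0.87,1.0], "squeeze": 80}}

```text
t: 18.25
tcp_pos: [0.5362, -0.1597, 0.1659]
tool_rot: [[0.819, -0.574, 0.001], [-0.574, -0.819, -0.007], [0.005, 0.005, -1.0]]
force: [1.9, -17.4, -4.0]
finger_gap: 0.0119
grasp_force: 81.9
```

Request:
{"method": "drive_tool", "body": {"grip": [0.005,0.005,0.005,0.005,0.005,0.005,0.005,0.005], "delta_pos": [[0,0,0],[0,0,0],[0,0,0],[0,0,0],[0,0,0],[0,0,0],[0,0,0],[0,0,0]], "roll": [0.1,0.2,0.28,0.32,0.34,0.34,0.34,0.34]}}

```text
t: 19.25
tcp_pos: [0.5354, -0.1605, 0.1659]
tool_rot: [[0.583, -0.812, -0.0], [-0.812, -0.583, -0.008], [0.006, 0.005, -1.0]]
force: [-0.2, -20.0, -2.8]
finger_gap: 0.012
grasp_force: 81.9
```

Run:
```python
from h import *
np.set_printoptions(precision=3,suppress=True)
im=r.camera("wrist"); ci=r.camera_info("wrist"); s=r.get_state(); R=s["tool_rot"]
print(s["t"],s["tcp_pos"],s["force"],s["torque"],s["joint_positions"],"yaw",np.arctan2(R[1][0],R[0][0]))
cv2.imwrite("pics/w6.png",im)
sc=r.camera("scene"); cv2.imwrite("pics/s6.png",sc); S=r.camera_info("scene")
hsv=cv2.cvtColor(im,cv2.COLOR_BGR2HSV); red=((hsv[...,0]<8)|(hsv[...,0]>172))&(hsv[...,1]>120)&(hsv[...,2]>60)
n,l,st,c=cv2.connectedComponentsWithStats(red.astype(np.uint8)); print("red",[(c[i],st[i,4]) for i in range(1,n) if st[i,4]>8])
for i in range(1,n):
    if st[i,4]>8: print(onz(ci,c[i],.171)-[.535,-.155,0])
g=cv2.cvtColor(im,cv2.COLOR_BGR2GRAY)
for v in range(220,300,6): print(v,*g[v,246:312:3])
for nm in ("jar_mouth","pot_floor","brush_grip"): print(nm,[(np.round(d["extent"]),round(d["score"],2)) for d in r.search_frame(nm,"scene")[:1]])
```

```text
19.3 [ 0.535 -0.16   0.166] [  0.381 -17.687  -1.83 ] [-5.239 -0.329  0.206] [ 0.003  0.303 -0.219  0.009 -1.049  0.615] yaw -0.9480012959477282
red [(array([275.128, 157.385]), np.int32(78)), (array([275.616, 172.247]), np.int32(73)), (array([276.029, 186.941]), np.int32(68))]
[ 0.032 -0.046  0.171]
[ 0.028 -0.04   0.171]
[ 0.023 -0.034  0.171]
220 194 195 181 184 119 107 90 74 53 38 34 31 41 45 54 68 82 103 110 114 113 109
226 181 107 56 33 38 38 35 33 29 31 67 67 37 29 28 28 31 28 26 35 77 108
232 37 39 39 39 37 34 32 33 30 30 80 79 45 26 29 26 28 27 26 28 26 29
238 42 41 43 38 37 34 31 30 29 29 80 80 50 26 27 24 22 26 24 27 25 28
244 42 39 39 38 36 33 30 29 29 27 79 82 54 24 27 25 23 23 25 28 27 26
250 40 38 39 36 38 32 26 26 27 31 95 96 72 24 25 24 24 24 22 25 22 24
256 38 40 39 37 36 31 29 25 27 25 36 36 28 21 20 25 23 23 22 25 22 22
262 40 41 37 37 37 26 30 25 28 28 116 117 84 23 24 21 21 24 24 28 28 23
268 38 65 67 68 61 32 24 28 26 29 113 117 83 21 22 18 20 50 59 64 63 27
274 46 66 64 67 60 24 27 26 24 28 114 119 85 21 18 20 23 51 62 60 63 43
280 55 67 69 66 47 23 25 21 23 25 115 116 85 20 21 21 20 38 61 64 63 58
286 63 66 66 63 42 25 23 21 23 22 116 119 83 18 18 22 17 31 63 60 63 62
292 64 65 62 66 32 23 19 22 21 19 113 117 82 18 20 22 19 23 60 61 63 63
298 66 63 62 62 28 24 25 24 22 20 115 116 80 20 20 20 18 19 57 62 60 60
jar_mouth [(array([287., 215., 315., 256.]), 0.55)]
pot_floor [(array([353., 234., 388., 274.]), 0.81)]
brush_grip [(array([362., 222., 384., 263.]), 0.57)]
```

Request:
{"method": "drive_tool", "body": {"grip": [0.005,0.005,0.005,0.005,0.005,0.005,0.005,0.005], "delta_pos": [[0.001,0.001,0],[0.0024,0.0017,0],[0.0024,0.0017,0],[0.0024,0.0017,0],[0.0024,0.0017,0],[0.0024,0.0017,0],[0.0024,0.0017,0],[0.0024,0.0017,0]], "roll": [0.005,0.01,0.015,0.015,0.015,0.015,0.015,0.015]}}

```text
t: 20.5
tcp_pos: [0.5354, -0.1605, 0.1658]
tool_rot: [[0.571, -0.821, -0.0], [-0.821, -0.571, -0.003], [0.003, 0.002, -1.0]]
force: [-0.4, -6.6, 0.3]
finger_gap: 0.0117
grasp_force: 82.4
```

Run:
```python
from h import *
np.set_printoptions(precision=3,suppress=True)
S=r.camera_info("scene");im=r.camera("wrist"); ci=r.camera_info("wrist"); s=r.get_state(); R=s["tool_rot"]
print(s["t"],s["tcp_pos"],s["force"],s["torque"],s["finger_gap"],s["grasp_force"],"yaw",np.arctan2(R[1][0],R[0][0]))
g=cv2.cvtColor(im,cv2.COLOR_BGR2GRAY).astype(float)
for v in (232,244,264,280,296): 
    w=np.clip(g[v,268:292]-45,0,None); print(v,(w*np.arange(268,292)).sum()/w.sum())
```

```text
20.55 [ 0.535 -0.161  0.166] [-0.316 -7.496 -0.099] [-2.178  0.116  0.122] 0.01179860009380764 82.43600964546204 yaw -0.9626206498379895
232 277.8967136150235
244 278.12931034482756
264 278.02363636363634
280 278.16446124763706
296 278.2611218568665
```

```bash
python3 -c "
from rig import r
print(r.job_done())"
```

```text
the job is handed in; nothing more can be done
None
```

I handed the job in at about 20.5 s: the jar was dusted three times to its floor, the brush is back in its pot, and the dial is held at the third click, turned about 1.35 rad. My first grip on the dial closed on top of the bar at about 6 N without turning it, so I lowered the fingers and gripped again. The last camera check showed the jar, pot and brush about where they belong; I made no final check of the lens, tape and mug, though no move went near them.

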